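Switch on the bench balance and load the sample bottle

TASK

Switch on the small bench balance while its pan is still empty: nudge the orange ridge of its slide switch all the way across from the red mark to the green mark until it clicks over and stays. Then set the small amber bottle with the blue cap that stands beside the balance down gently, upright and in the middle of the steel weighing pan, and let go of it. Leave the clear bottle beside it where it stands.

Things in the scene. Friction and masses are not known exactly. Their poses are not given: they have to be found in the camera images.
- balance: portable bench balance, grey and white case 130 mm wide (its y), 175 mm deep (its x), fixed to the worktop. Origin: centre of its underside; x to its back, y to its left, z up; turned by up to 0.25 rad. Deck 34 mm above the worktop: display at front left, slide switch at front right, round pan behind. A red fume hood hangs behind to the right, lower edge 0.58 m up: keep lifts low (60 to 100 mm).
- power_switch (a joint): position of the slide switch (m): 0 = off (ridge at the red mark, right), 0.014 = on (ridge at the green mark, left). A sprung detent at mid-travel (0.007) resists with about 5 to 7 N and snaps the switch to whichever end is nearer; it stays there. The switch slides along the balance's +y from off to on.
- switch_ridge (a point): top centre of the orange ridge of the slide switch, 43 mm above the worktop; travels with the switch. The ridge is 16 mm long (balance x), 5 mm thick (balance y, the sliding direction) and stands 7 mm above the flush slider plate and black bezel round it, 36 mm above the worktop (bezel 48 mm along y, 28 mm along x). Axes as the balance's.
- pan_centre (a point): centre of the top face of the round steel weighing pan (100 mm diameter, flat, no rim), 44 mm above the worktop, 30 mm behind the balance's origin. Axes as the balance's.
- sample_bottle: the small amber glass bottle with a blue cap, closed, round, 56 mm diameter, 118 mm tall with the cap, 0.2 to 0.45 kg, loose, standing to the right of the balance's front. Its body is straight to 70 mm height, then narrows to the neck; it may lean by 0.05 rad. Origin: centre of its underside, z up. (Similar ones far right at the back are not meant.)
- clear_bottle: bystander: clear bottle with a blue cap, 60 mm diameter, 125 mm tall, loose, standing behind the amber bottle and to the right of the balance, in front of the big analyser. Origin: centre of its underside, z up.
Not all that is in view belongs to the job. What is shaped like the sample_bottle but yellow is not meant.

How it is judged:
On the way:
1. the slide switch is on while the pan is still empty (the sample bottle more than 100 mm from the pan's centre) (value of joint power_switch above 0.0125 m and distance between sample_bottle and pan_centre above 0.1 m), for 0.2 s.
At the end, for the whole second after the job is handed in: the slide switch stands on (beyond 12.5 mm of its 14 mm), and the amber bottle with the blue cap stands released, at rest and upright (within 0.1 rad) on the weighing pan, its axis within 15 mm of the pan's centre (value of joint power_switch above 0.0125 m and horizontal distance between sample_bottle and pan_centre below 0.015 m and z of sample_bottle in the frame of pan_centre between -0.004 and 0.004 m and angle between sample_bottle's own z axis and vertical below 0.1 rad and linear speed of sample_bottle below 0.02 m/s and contact force between the fingers and sample_bottle below 0.1 N); the robot touches nothing.
It fails at once if the sample bottle touches the balance while it is still switched off (value of joint power_switch below 0.007 m and contact force between sample_bottle and balance above 0.2 N).
It fails at once if the bottle is banged or pressed onto the balance with more than 40 N (contact force between sample_bottle and balance above 40 N).
It fails at once if the clear bottle is shifted by more than 30 mm (distance of clear_bottle from where it was at the start of the episode above 0.03 m).
It fails at once if the bottle is dropped onto the pan (faster than 0.3 m/s within 20 mm above it) (horizontal distance between sample_bottle and pan_centre below 0.06 m and z of sample_bottle in the frame of pan_centre below 0.02 m and linear speed of sample_bottle above 0.3 m/s).
It also fails if it takes over 48 s, if anything falls off the work surface, if the arm or the gripper's body presses on something with over 40 N, if the wrist force passes 120 N, or if a joint passes its speed limit or range.

ROBOT

A 7-joint arm with a two-finger parallel gripper is mounted at the origin on a cart in front of the work surface, level with it; the furniture and walls round the work are solid. World frame = base frame: x ahead of the robot, y to its left, z up, the work surface at z = 0. Lengths are in m, angles in rad, forces in N, time in s.
With the tool pointing down it reaches from about 0.425 to 0.875 m from the base axis. Payload 4.7 kg.
Tool frame: the origin (TCP) lies midway between the tips of the shut fingers; the grasp point (between the pads) lies 19 mm behind it; z points along the fingers, y is the direction in which the jaws open and shut (so a half turn about z gives the same grasp; the last joint's range is limited). The gripper opens to 87 mm and grips with 3 to 60 N. Pads are 19 mm wide; open, the fingers measure 117 mm over their backs; the gripper's body (75 mm by 190 mm) begins 51 mm behind the grasp point.
Start: joints at [-1.181, 0.321, -0.07, 1.45, 0.023, 1.371, -0.057], TCP at [0.239, 0.605, 0.223] pointing down, gripper open.
Joint ranges: [-2.86, 2.86], [-0.3, 2.09], [-1.38, 1.24], [0.06, 2.45], [-1.56, 4.7], [0.09, 2.05], [-2.69, 2.69]. Speed limits (rad/s): [2.57, 2.57, 3.14, 3.14, 3.14, 3.14, 3.14].

INTERFACE

Orientations are given as a rotation vector (axis times angle).
In Python, from bench import * gives the robot as it stands. The module is installed in compiled form; this text tells all that it offers.
- The arm moves only by the tool play_rows, never from a script. Its argument "series" is one flat list of numbers, 7 for each row, row after row: the opening in per cent of the stroke, from 0 (shut) to 100 (fully open), then the shift along the tool's x, y, z in m, then the turn, a rotation vector about the tool's x, y, z in degrees. In form: [fingers, tx, ty, tz, rx, ry, rz, fingers, tx, ty, tz, rx, ry, rz, ...]. A call has 1 to 10 rows; each row is the pose to reach, as a shift and turn from the pose commanded when the call began, along the tool's axes at that moment; what a row does not reach only later rows make up. A row lasts 1/12 s, in which the tool goes at most 41.7 mm and 7.16 degrees, less where a joint would pass 70% of its speed; a pose out of reach is approached as far as the arm can. A call with a gripper value outside its range is refused whole. The fingers move at their own pace and stop on an object; "force" is the grip in N (left out, the last holds). Time passes only in rows, so rows that repeat a pose let the fingers close. It gives the time, the measured TCP pose, the force and the opening at its end, in the units of the state.
- get_state(): the state, without advancing time (a new reading comes with each control period).
- get_image(name): name is "side" or "top"; returns a dict with "frame" (400x640x3 uint8, red, green, blue), "fx", "fy", "cx", "cy" (pixels), "R" (3x3) and "t" (3): a world point X has camera coordinates R X + t. Camera axes: x right, y down, z forward; pixel columns grow to the right and rows downward; lengths in m; the calibration is good to about 2 mm. A picture is of the moment at which its call begins. There is no depth.
- close_job(): hands the job in, once; it reports no verdict.
The state is a dict: "time": time; "joint_positions": joint angles; "qd": joint speeds; "joint_torque": joint torques, N m; "position": TCP position; "tool_rot": TCP orientation; "ft_force": force on the tool from outside, world axes, zero at the start; "torque": the same for the moment, N m; "grip_width": opening from 0.0 (shut) to 1.0 (fully open).
Only numpy, scipy, OpenCV 4.12 (cv2) and the standard library are available. Lean on these libraries where they do the work, as an engineer would, in place of code of your own. Each camera call takes 0.05 s, during which the arm holds its last target.

## Working session

There is one attempt and no reset: what is moved stays moved. The work goes in short steps, Python scripts to look and compute and a tool call to move; the robot and the scene stay as the last step left them, time stands still between calls to the robot, and variables do not carry over. Pictures are saved under pics/ and viewed, and the job is handed in when it is done.

Besides the shell and the picture viewer there is one more tool, called after "Request:" by a JSON object that holds its "method" and its "body". play_rows: Moves the arm, as the interface text tells. Its arguments: {"type":"object","properties":{"series":{"type":"array"},"force":{"type":"number"}},"required":["series"]}

```bash
mkdir -p pics; python3 - <<'E'
from bench import *
import cv2,pickle
s=get_state();print({k:s[k] for k in("time","position","tool_rot","grip_width","ft_force")})
for n in("side","top"):
    d=get_image(n);pickle.dump(d,open(f"pics/{n}0.pkl","wb"))
    cv2.imwrite(f"pics/{n}0.png",d["frame"][:,:,::-1])
    print(n,d["fx"],d["fy"],d["cx"],d["cy"],d["R"],d["t"])
E
```

```text
{'time': 0.0, 'position': array([0.23839417, 0.60408322, 0.22143242]), 'tool_rot': array([-5.86722226e-01, -3.08602810e+00,  3.05239433e-03]), 'grip_width': 1.0025972676268156, 'ft_force': array([-0.20993588,  0.21263108, -0.31859909])}
side 484.592917593892 484.592917593892 319.9793378393793 198.47664896764925 [[ 0.81113295 -0.58453422 -0.01957265]
 [-0.32761953 -0.42639226 -0.84312222]
 [ 0.48448817  0.6902966  -0.53736564]] [-0.40200714  0.31016163  0.80986976]
top 374.2462614315786 374.2462614315786 314.78172558935904 200.81546119222182 [[-0.00651686 -0.99956034 -0.02892489]
 [-0.98864466  0.010783   -0.14988483]
 [ 0.15013083  0.02761966 -0.98828027]] [0.16989391 0.59040838 0.84592394]
```

View pics/side0.png

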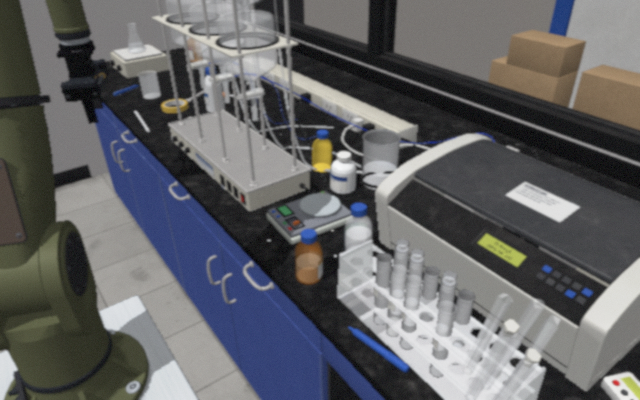

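View pics/top0.png

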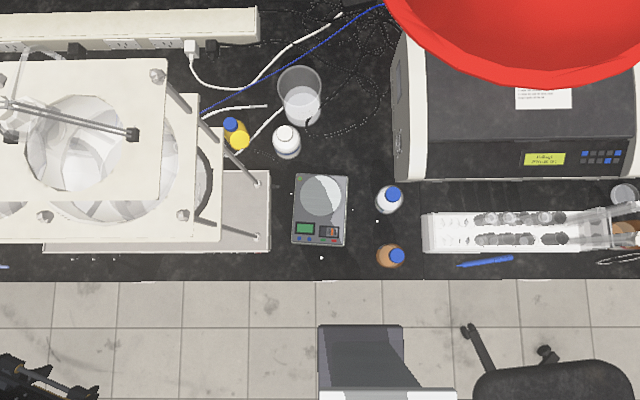

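Candidates for the sample bottle in the top view: amber/blue cap at (390,256), which matches the description; yellow bottle with blue cap at (235,130), excluded; clear bottle at (389,199), the bystander; amber ones at far right (625,235), excluded. I'll check with a close crop.

```bash
python3 - <<'E'
import cv2
a=cv2.imread("pics/top0.png")[165:275,280:420];b=cv2.imread("pics/side0.png")[180:290,255:385]
cv2.imwrite("pics/ctop.png",cv2.resize(a,None,fx=5.4,fy=5.4,interpolation=cv2.INTER_CUBIC))
cv2.imwrite("pics/cside.png",cv2.resize(b,None,fx=5.4,fy=5.4,interpolation=cv2.INTER_CUBIC))
E
```

```text
(no output)
```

View pics/ctop.png

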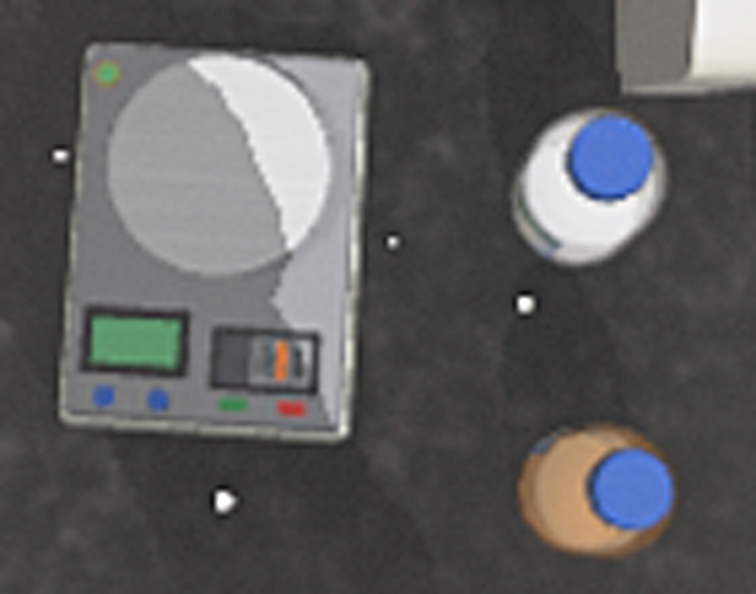

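View pics/cside.png

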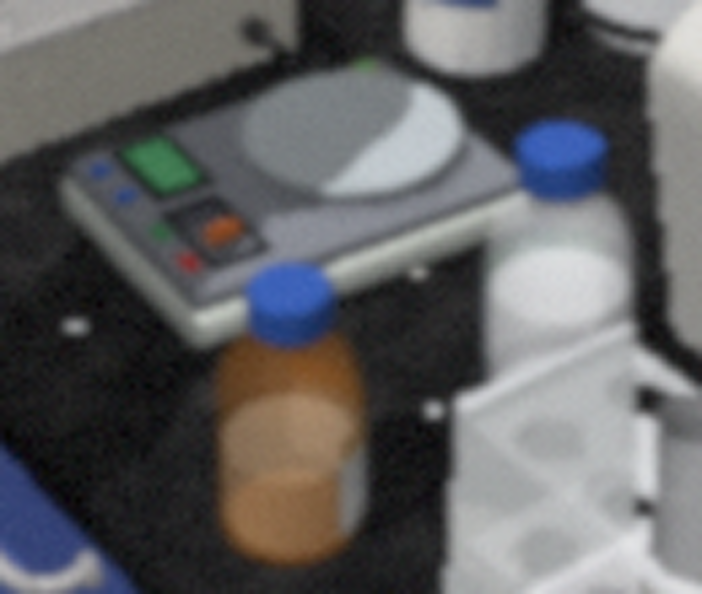

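The crop confirms it: amber body with blue cap at crop-top (632,488) cap centre, right of the balance front; ridge at (283,360), pan centre (219,163).

```bash
cat > h.py <<'E'
import numpy as np,pickle
def ray(d,u,v,z):
    R,t=d["R"],d["t"];c=-R.T@t
    w=R.T@np.array([(u-d["cx"])/d["fx"],(v-d["cy"])/d["fy"],1]);return c+w*(z-c[2])/w[2]
def proj(d,X):
    p=d["R"]@np.array(X)+d["t"];return d["fx"]*p[0]/p[2]+d["cx"],d["fy"]*p[1]/p[2]+d["cy"]
def crop(x,y,x0,y0,f): return x0+(x+.5)/f-.5,y0+(y+.5)/f-.5
E
python3 - <<'E'
from h import *
np.set_printoptions(precision=4,suppress=True)
T=pickle.load(open("pics/top0.pkl","rb"));S=pickle.load(open("pics/side0.pkl","rb"))
t=lambda x,y,z:ray(T,*crop(x,y,280,165,5.4),z)
s=lambda x,y,z:ray(S,*crop(x,y,255,180,5.4),z)
for n,x,y,z in[("TL",90,45,.034),("TR",368,62,.034),("BR",345,438,.034),("BL",62,422,.034),("pan",219,163,.044),("ridge",283,360,.043),("cap",632,488,.118),("clear",611,156,.125)]:print(n,t(x,y,z))
print("side");
for n,x,y,z in[("pan",354,131,.044),("ridge",223,230,.043),("captop",293,282,.118),("clear",562,142,.125)]:print(n,s(x,y,z))
# bottle outline base check in side: leftmost/rightmost of base, bottom
b=t(632,488,.118)
for a in np.linspace(0,6.28,9)[:-1]:
    p=proj(S,[b[0]+.028*np.cos(a),b[1]+.028*np.sin(a),0]);q=proj(T,[b[0]+.028*np.cos(a),b[1]+.028*np.sin(a),.0])
    print(((p[0]-255)*5.4,(p[1]-180)*5.4),((q[0]-280)*5.4,(q[1]-165)*5.4))
for n in (T,S): print(-n["R"].T@n["t"])
E
```

```text
TL [0.6635 0.2101 0.034 ]
TR [0.654  0.0843 0.034 ]
BR [0.4854 0.0977 0.034 ]
BL [0.4933 0.2223 0.034 ]
pan [0.6068 0.1519 0.044 ]
ridge [0.5192 0.1246 0.043 ]
cap [ 0.4623 -0.0111  0.118 ]
clear [ 0.5943 -0.0066  0.125 ]
side
pan [0.6028 0.1466 0.044 ]
ridge [0.514  0.1192 0.043 ]
captop [ 0.4607 -0.0147  0.118 ]
clear [ 0.5914 -0.0108  0.125 ]
(np.float64(356.51789942517905), np.float64(488.0470835366273)) (np.float64(578.810338684066), np.float64(425.39288724859017))
(np.float64(311.04758305472905), np.float64(470.11181552961403)) (np.float64(535.6946994564479), np.float64(443.85633874838436))
(np.float64(258.72205199110226), np.float64(478.9626015907503)) (np.float64(518.9145505308533), np.float64(487.9654022351048))
(np.float64(228.71244505612512), np.float64(509.90056743431677)) (np.float64(538.4610291954192), np.float64(532.1456443737619))
(np.float64(239.22009378267367), np.float64(545.799731079478)) (np.float64(583.1296486824367), np.float64(550.3763738441177))
(np.float64(285.6159080905419), np.float64(565.1770897369342)) (np.float64(626.6067864508409), np.float64(531.7473203772399))
(np.float64(340.0701395411359), np.float64(555.6751193994971)) (np.float64(643.2139009002994), np.float64(487.32816185328915))
(np.float64(369.18305149647983), np.float64(523.3744484161755)) (np.float64(623.4059130513565), np.float64(443.353675975441))
[0.4578 0.1401 0.9294]
[ 0.0353 -0.6618  0.6888]
```

```bash
cat >> h.py <<'E'
from scipy.spatial.transform import Rotation as Ro
def delta(target,jawdeg=None):
    """tool-frame shift (m) and rotvec (deg) to world target, tool down, jaw (tool y) at jawdeg"""
    from bench import get_state
    s=get_state();R=Ro.from_rotvec(s["tool_rot"]);p=s["position"]
    out=R.inv().apply(np.array(target)-p)
    a=np.degrees(np.arctan2(*R.as_matrix()[:2,1][::-1]))
    print("t",round(s["time"],2),"pos",p.round(4),"jaw",a.round(2),"ft",s["ft_force"].round(2),"grip",round(s["grip_width"],3))
    print("shift",out.round(4))
    if jawdeg is not None:
        y=np.array([np.cos(np.radians(jawdeg)),np.sin(np.radians(jawdeg)),0]);z=np.array([0,0,-1.])
        G=Ro.from_matrix(np.array([np.cross(y,z),y,z]).T)
        print("turn",np.degrees((R.inv()*G).as_rotvec()).round(2))
E
python3 -c "
from h import *
delta([.36,.30,.18]); delta([.40,.20,.15],-4.1)
T=pickle.load(open('pics/top0.pkl','rb'));S=pickle.load(open('pics/side0.pkl','rb'))
print(ray(T,220,240,.4),ray(S,297,43,.4),ray(T,422,252,.08),ray(T,286,140,.1))"
```

```text
t 0.1 pos [0.2384 0.6042 0.2216] jaw 68.47 ft [ 0.09  0.45 -0.13] grip 0.998
shift [-0.2247 -0.2383  0.042 ]
t 0.1 pos [0.2384 0.6042 0.2216] jaw 68.47 ft [ 0.09  0.45 -0.13] grip 0.998
shift [-0.2986 -0.3166  0.0721]
turn [-8.000e-02  7.000e-02  7.257e+01]
[0.48345169 0.28983215 0.4       ] [0.63392489 0.26664784 0.4       ] [ 0.46871077 -0.0747747   0.08      ] [0.72628222 0.22869633 0.1       ]
```

Request:
{"method": "play_rows", "body": {"series": [0,-0.225,-0.238,0.042,0,0,0,0,-0.225,-0.238,0.042,0,0,0,0,-0.225,-0.238,0.042,0,0,0,0,-0.225,-0.238,0.042,0,0,0,0,-0.225,-0.238,0.042,0,0,0,0,-0.225,-0.238,0.042,0,0,0,0,-0.225,-0.238,0.042,0,0,0,0,-0.299,-0.317,0.072,0,0,0,0,-0.299,-0.317,0.072,0,0,7,0,-0.299,-0.317,0.072,0,0,14], "force": 20}}

```text
time: 0.93
position: [0.3913, 0.2211, 0.156]
tool_rot: [0.967, 2.989, 0.001]
ft_force: [1.5, 0.7, 0.2]
grip_width: 0.327
```

```bash
python3 -c "
from h import *
delta([.515,.095,.10],-4.1)"
```

```text
t 0.93 pos [0.3913 0.2211 0.156 ] jaw 54.16 ft [1.5  0.74 0.15] grip 0.327
shift [-0.1741 -0.0298  0.056 ]
turn [ 2.000e-02 -2.000e-02  5.826e+01]
```

Request:
{"method": "play_rows", "body": {"series": [0,-0.02,-0.004,0.007,0,0,7,0,-0.04,-0.007,0.014,0,0,14,0,-0.06,-0.011,0.02,0,0,21,0,-0.08,-0.015,0.028,0,0,28,0,-0.1,-0.019,0.035,0,0,35,0,-0.12,-0.022,0.042,0,0,42,0,-0.14,-0.026,0.05,0,0,49,0,-0.16,-0.03,0.05,0,0,56,0,-0.16,-0.03,0.05,0,0,58.4,0,-0.16,-0.03,0.05,0,0,58.4]}}

```text
time: 1.77
position: [0.5042, 0.1043, 0.1059]
tool_rot: [2.3, 2.14, -0.002]
ft_force: [0.3, 0.1, -0.1]
grip_width: 0.004
```

```bash
python3 -c "
from h import *
from bench import *
import cv2
delta([.515,.09,.06],-4.1)
for n,x,y in(('side',255,150),('top',280,165)):
    d=get_image(n);pickle.dump(d,open(f'pics/{n}1.pkl','wb'))
    cv2.imwrite(f'pics/{n}1.png',cv2.resize(d['frame'][y:y+130,x:x+140,::-1],None,fx=4,fy=4,interpolation=cv2.INTER_CUBIC))
a=[cv2.imread(f'pics/{n}1.png')[:,:400] if 0 else cv2.imread(f'pics/{n}1.png') for n in('side','top')]
cv2.imwrite('pics/both1.png',cv2.resize(np.hstack(a),(800,371)))
"
```

```text
t 1.77 pos [0.5042 0.1043 0.1059] jaw -4.13 ft [ 0.29  0.11 -0.12] grip 0.004
shift [-0.0135  0.0118  0.046 ]
turn [-0.04  0.05 -0.03]
```

View pics/both1.png

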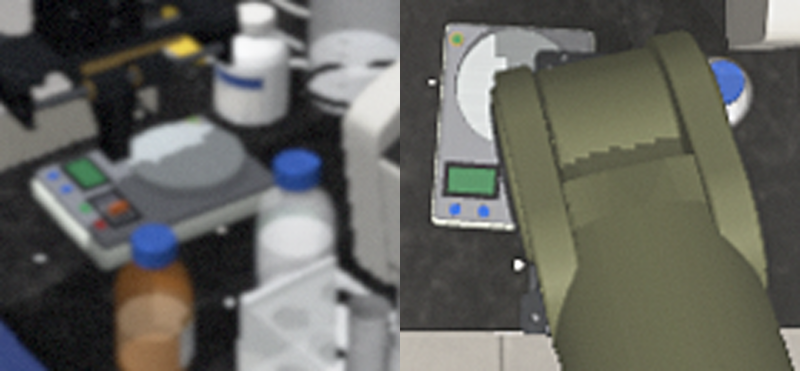

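```bash
python3 -c "
from h import *
import cv2
S=pickle.load(open('pics/side1.pkl','rb'))
print(proj(S,[.504,.104,.106]),proj(S,[.504,.104,.125]),proj(S,[.515,.122,.043]))
cv2.imwrite('pics/s1c.png',cv2.resize(S['frame'][90:260,180:380,::-1],None,fx=4,fy=3.5,interpolation=cv2.INTER_CUBIC)[:600])
"
```

```text
(np.float64(294.5626470994467), np.float64(203.61128935771896)) (np.float64(294.1473025585642), np.float64(196.32817793004742)) (np.float64(295.5749940075852), np.float64(221.46893189441914))
```

View pics/s1c.png

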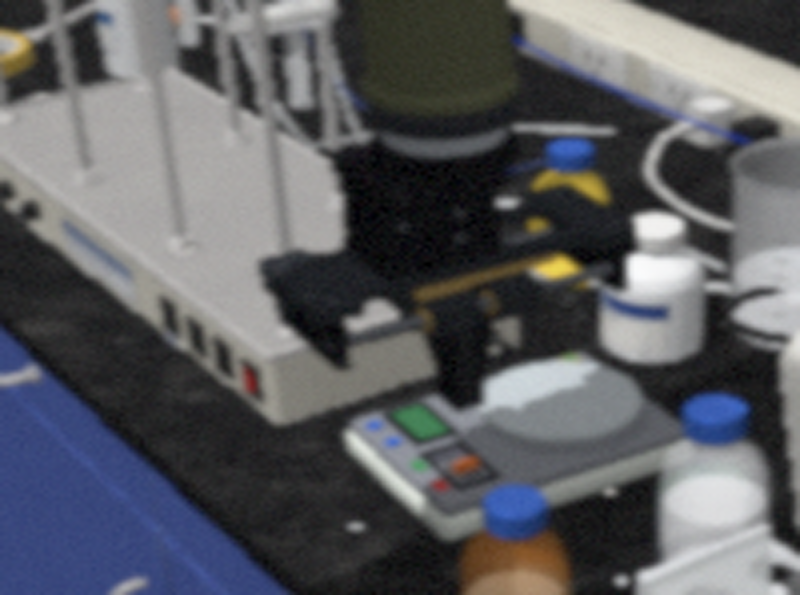

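The side view shows the tip at about (295,203), matching the projected TCP (294.6,203.6), so robot and camera agree. I'm going down beside the ridge.

Request:
{"method": "play_rows", "body": {"series": [0,-0.0075,0.011,0.02,0,0,0,0,-0.0075,0.011,0.045,0,0,0,0,-0.0075,0.011,0.058,0,0,0,0,-0.0075,0.011,0.064,0,0,0,0,-0.0075,0.011,0.066,0,0,0,0,-0.0075,0.011,0.066,0,0,0]}}

```text
time: 2.37
position: [0.5142, 0.0981, 0.0406]
tool_rot: [-2.294, -2.146, 0.0]
ft_force: [-0.2, 0.3, 0.2]
grip_width: 0.007
```

```bash
cat > look.py <<'E'
from h import *
from bench import *
import cv2,sys
x,y,w,h_,f=map(int,sys.argv[2:7]);n=sys.argv[1]
d=get_image(n);pickle.dump(d,open(f'pics/{sys.argv[7]}.pkl','wb'))
cv2.imwrite(f'pics/{sys.argv[7]}.png',cv2.resize(d['frame'][y:y+h_,x:x+w,::-1],None,fx=f,fy=f,interpolation=cv2.INTER_CUBIC))
E
python3 -c "
from h import *
delta([.5145,.096,.04],-4.1)"; python3 look.py side 245 160 130 90 6 s2
```

```text
t 2.37 pos [0.5142 0.0981 0.0406] jaw -3.84 ft [-0.25  0.33  0.23] grip 0.007
shift [-0.0021  0.0004  0.0006]
turn [-0.01 -0.01  0.26]
```

View pics/s2.png

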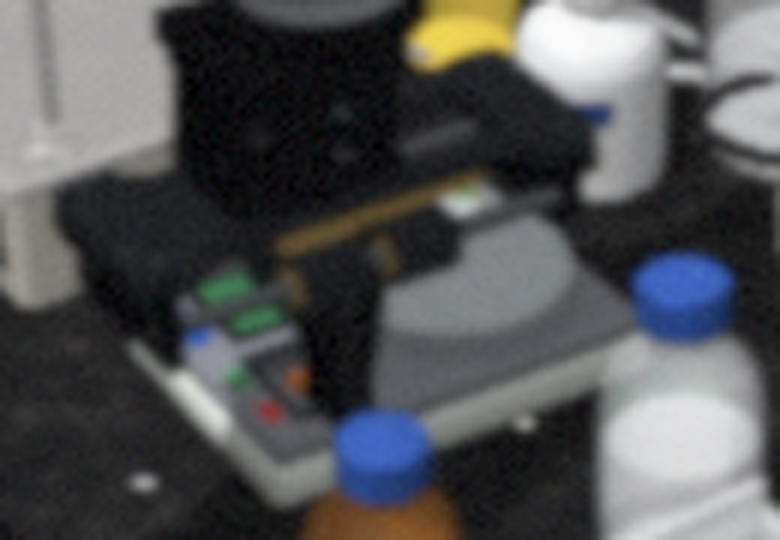

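The finger stands just right of the ridge (orange at (298,378)) with no contact. Next I push along tool +x.

Request:
{"method": "play_rows", "body": {"series": [0,0.003,0,0.0005,0,0,0,0,0.006,0,0.0005,0,0,0,0,0.009,0,0.0005,0,0,0,0,0.012,0,0.0005,0,0,0,0,0.015,0,0.0005,0,0,0,0,0.018,0,0.0005,0,0,0,0,0.018,0,0.0005,0,0,0]}}

```text
time: 3.0
position: [0.5158, 0.1126, 0.0402]
tool_rot: [2.295, 2.141, -0.005]
ft_force: [-2.8, -6.0, 3.5]
grip_width: 0.005
```

```bash
python3 -c "
from h import *
delta([.5145,.096,.04],-4.1)"; python3 look.py side 245 160 130 90 6 s3
```

```text
t 3.0 pos [0.5158 0.1126 0.0402] jaw -3.98 ft [-2.77 -5.96  3.55] grip 0.005
shift [-0.0166 -0.0001  0.0003]
turn [-0.02  0.23  0.12]
```

View pics/s3.png

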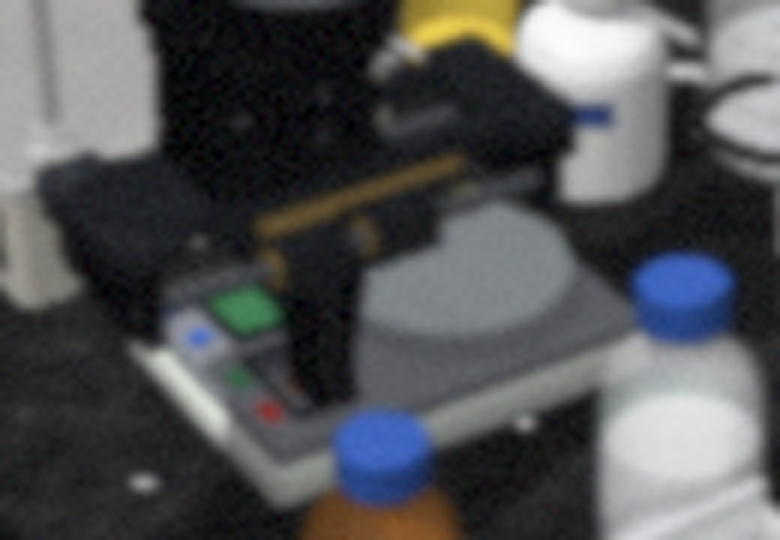

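Contact, with 6 N on the detent and the tip at the ridge. Continuing.

Request:
{"method": "play_rows", "body": {"series": [0,0.003,0,0,0,0,0,0,0.006,0,0,0,0,0,0,0.009,0,0,0,0,0,0,0.009,0,0,0,0,0]}}

```text
time: 3.38
position: [0.5161, 0.1167, 0.04]
tool_rot: [2.297, 2.136, -0.013]
ft_force: [-2.3, -14.4, 7.0]
grip_width: 0.005
```

```bash
python3 -c "
from h import *
delta([.5145,.096,.04],-4.1)"; python3 look.py side 245 160 130 90 6 s4
```

```text
t 3.38 pos [0.5161 0.1167 0.04  ] jaw -4.15 ft [ -2.28 -14.42   6.99] grip 0.005
shift [-0.0208 -0.0001  0.0002]
turn [-0.1   0.55 -0.05]
```

View pics/s4.png

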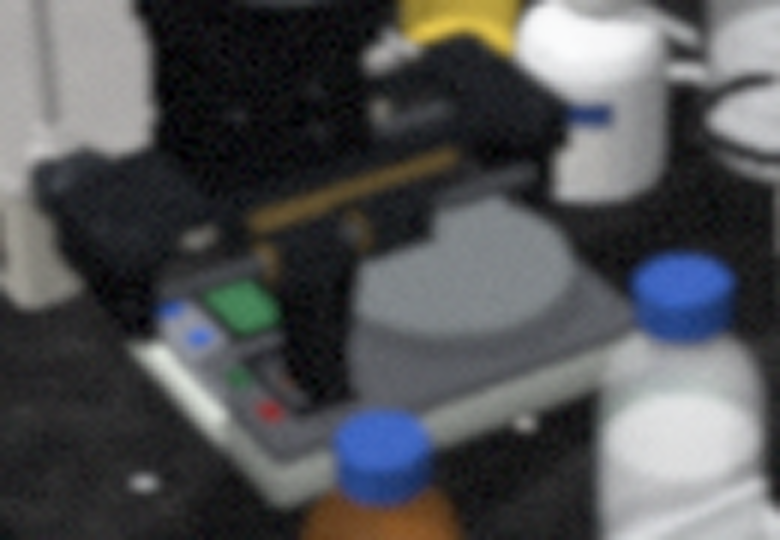

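```bash
python3 -c "
from h import *
import cv2
S=pickle.load(open('pics/s4.pkl','rb'))
r=np.array([.5142,.1192,.043]);y=np.array([.072,.997,0]);x=np.array([.997,-.072,0])
for k in(0,.007,.014):
  p=[proj(S,r+k*y+a*x) for a in(-.008,0,.008)]
  print(k,[(round((u-275)*12),round((v-200)*12)) for u,v in p])
im=[cv2.resize(pickle.load(open(f'pics/{n}.pkl','rb'))['frame'][200:240,275:308,::-1],None,fx=12,fy=12,interpolation=cv2.INTER_CUBIC) for n in('side0','s4')]
cv2.imwrite('pics/z4.png',np.hstack(im))
"
```

```text
0 [(215, 279), (251, 266), (288, 253)]
0.007 [(197, 261), (234, 248), (270, 235)]
0.014 [(180, 244), (216, 231), (252, 218)]
```

View pics/z4.png

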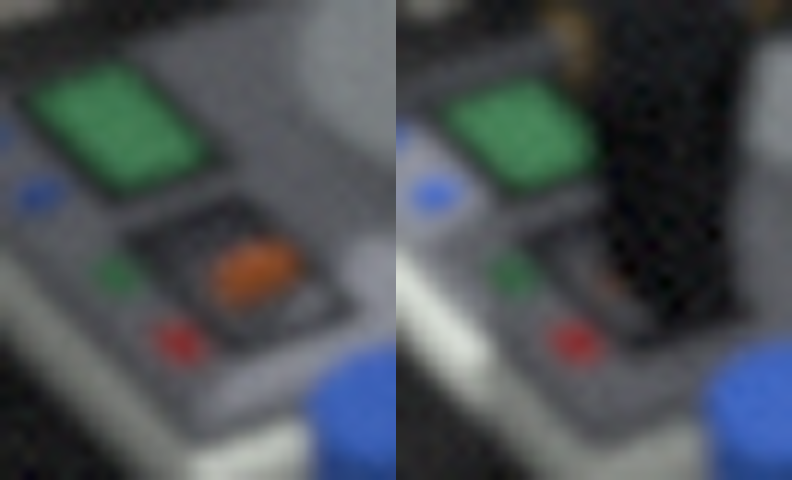

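```bash
python3 -c "
from h import *
S=pickle.load(open('pics/s4.pkl','rb'))
t=np.array([.5161,.1167,.040]);y=np.array([.072,.997,0]);x=np.array([.997,-.072,0])
f=lambda P:tuple(round(c) for c in ((proj(S,P)[0]-275)*12+396,(proj(S,P)[1]-200)*12))
print(f(t))
for a in(-.015,.015):
  for b in(-.0095,.0095): print(a,b,f(t+a*x+b*y),f(t+a*x+b*y+[0,0,.03]))
print('red',ray(S,275+180/12,200+342/12,.034),'green',ray(S,275+117/12,200+275/12,.034))
for c in [(125,240),(230,195),(352,305),(250,350)]: print(ray(S,275+c[0]/12,200+c[1]/12,.036))
"; python3 look.py top 280 165 110 110 5 t4
```

```text
(664, 281)
-0.015 -0.0095 (619, 330) (612, 201)
-0.015 0.0095 (571, 282) (563, 153)
0.015 -0.0095 (756, 280) (750, 151)
0.015 0.0095 (707, 233) (700, 105)
red [0.49608322 0.11730297 0.034     ] green [0.49831494 0.14340197 0.034     ]
[0.50447943 0.15001525 0.036     ]
[0.52935708 0.15049723 0.036     ]
[0.52761216 0.10498716 0.036     ]
[0.50389801 0.10464782 0.036     ]
```

View pics/t4.png

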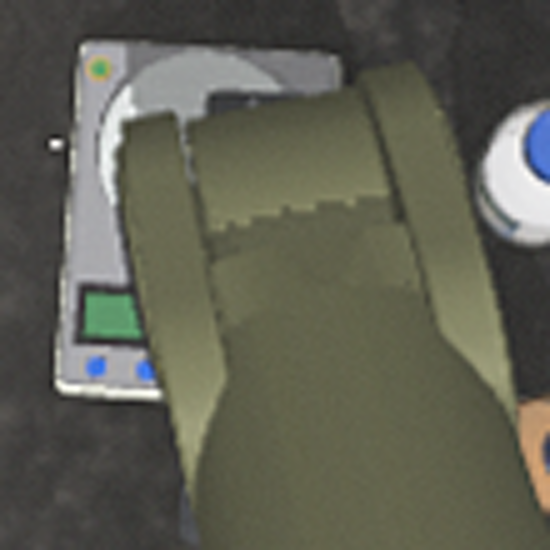

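The ridge seems to have barely moved (its front end is still near its starting pixel), yet the finger pushes with 14 N sideways and 7 N vertically. That vertical load looks like downward drag on the ridge. I'll ease up 1 mm and push a little more.

Request:
{"method": "play_rows", "body": {"series": [0,0,0,-0.001,0,0,0,0,0.002,0,-0.001,0,0,0,0,0.004,0,-0.001,0,0,0,0,0.004,0,-0.001,0,0,0]}}

```text
time: 3.82
position: [0.5163, 0.1217, 0.0404]
tool_rot: [2.297, 2.137, -0.011]
ft_force: [-0.2, -11.4, 1.9]
grip_width: 0.005
```

```bash
python3 -c "
from h import *
delta([.5145,.096,.04],-4.1)
from bench import *
print(get_state()['torque'],get_state()['joint_torque'])"; python3 look.py side 275 200 33 40 12 s5
```

```text
t 3.82 pos [0.5163 0.1217 0.0404] jaw -4.13 ft [ -0.23 -11.36   1.92] grip 0.005
shift [-0.0258  0.      0.0006]
turn [-0.08  0.48 -0.03]
[-2.66963025  0.14570836 -0.03991182] [-5.93824178e+00 -3.78588831e+01 -3.24003316e+00 -2.79213256e+01
 -3.28255735e+00 -9.43017527e-01 -1.67319254e-02]
```

View pics/s5.png

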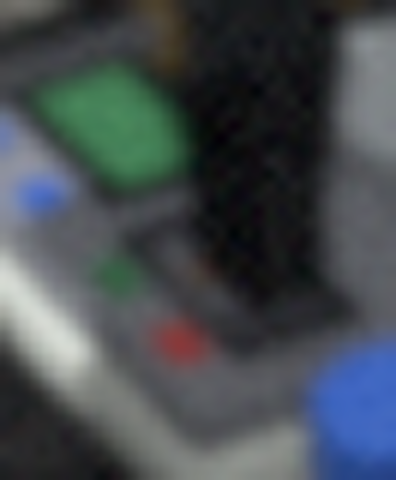

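The ridge and slider plate have moved left (orange now at (203,270)). Keep pushing.

Request:
{"method": "play_rows", "body": {"series": [0,0.002,0,0,0,0,0,0,0.004,0,0,0,0,0,0,0.005,0,0,0,0,0,0,0.005,0,0,0,0,0]}}

```text
time: 4.2
position: [0.5166, 0.1266, 0.0404]
tool_rot: [2.297, 2.137, -0.012]
ft_force: [-0.5, -12.8, 1.2]
grip_width: 0.006
```

```bash
python3 -c "
from h import *
delta([.5145,.096,.04],-4.1)"; python3 look.py side 275 200 33 40 12 s6
```

```text
t 4.2 pos [0.5166 0.1266 0.0404] jaw -4.13 ft [ -0.52 -12.8    1.2 ] grip 0.006
shift [-0.0306  0.0001  0.0006]
turn [-0.09  0.49 -0.03]
```

View pics/s6.png

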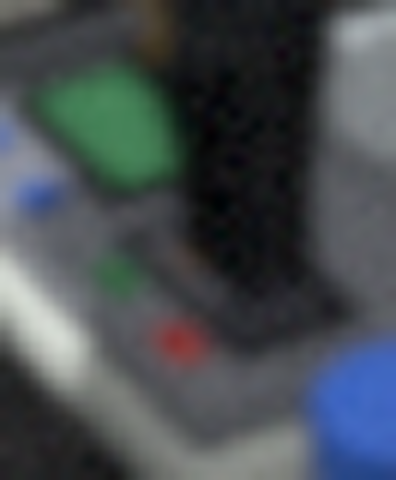

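Request:
{"method": "play_rows", "body": {"series": [0,0.002,0,0,0,0,0,0,0.004,0,0,0,0,0,0,0.005,0,0,0,0,0,0,0.005,0,0,0,0,0]}}

```text
time: 4.58
position: [0.5167, 0.1271, 0.0402]
tool_rot: [2.297, 2.132, -0.019]
ft_force: [-1.5, -21.7, 5.6]
grip_width: 0.006
```

```bash
python3 -c "
from h import *
delta([.5145,.096,.04],-4.1)"; python3 look.py side 275 200 33 40 12 s7
```

```text
t 4.58 pos [0.5167 0.1271 0.0402] jaw -4.25 ft [ -1.52 -21.73   5.59] grip 0.006
shift [-0.0312  0.0001  0.0007]
turn [-0.17  0.81 -0.15]
```

View pics/s7.png

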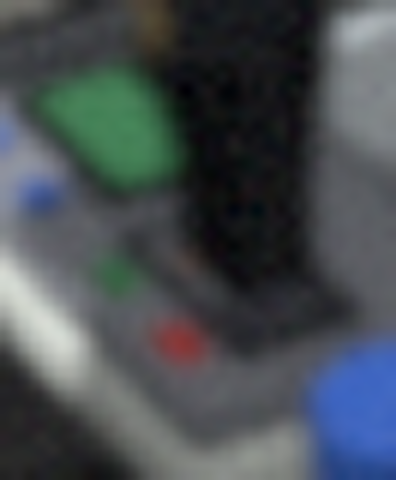

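A hard stop: 22 N with no further motion, so end of travel is reached. Back off, lift, and check.

Request:
{"method": "play_rows", "body": {"series": [0,-0.02,0,-0.001,0,0,0,0,-0.03,0,-0.001,0,0,0,0,-0.045,0,-0.03,0,0,0,0,-0.075,0,-0.07,0,0,0,50,-0.1,0,-0.11,0,0,0,100,-0.1,0,-0.11,0,0,0,100,-0.1,0,-0.11,0,0,0], "force": 20}}

```text
time: 5.22
position: [0.5131, 0.0369, 0.1551]
tool_rot: [2.298, 2.137, 0.011]
ft_force: [0.9, 0.2, -0.4]
grip_width: 0.152
```

```bash
python3 -c "
from h import *
delta([.461,-.0135,.14],-4.1)"; python3 look.py side 255 180 130 110 5 s8
```

```text
t 5.22 pos [0.5131 0.0369 0.1551] jaw -4.15 ft [ 0.87  0.15 -0.35] grip 0.152
shift [-0.0541 -0.0485  0.0146]
turn [ 0.44 -0.16 -0.05]
```

View pics/s8.png

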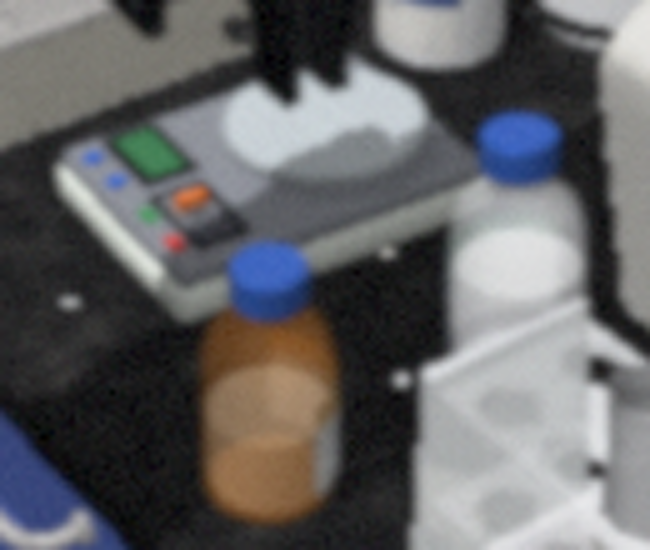

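The switch is on: the ridge stands at the green mark at (188,197). Now over the bottle.

Request:
{"method": "play_rows", "body": {"series": [100,-0.02,-0.018,0.005,0,0,0,100,-0.04,-0.036,0.012,0,0,0,100,-0.053,-0.048,0.015,0,0,0,100,-0.053,-0.048,0.015,0,0,0,100,-0.053,-0.048,0.015,0,0,0,100,-0.053,-0.048,0.015,0,0,0,100,-0.053,-0.048,0.015,0,0,0,100,-0.053,-0.048,0.015,0,0,0]}}

```text
time: 5.93
position: [0.4594, -0.0099, 0.1358]
tool_rot: [2.294, 2.146, -0.0]
ft_force: [0.2, -0.5, -0.4]
grip_width: 0.799
```

```bash
python3 -c "
from h import *
delta([.4615,-.0125,.053],-4.1)"; python3 look.py side 235 150 150 140 4 s9
```

```text
t 5.93 pos [ 0.4594 -0.0099  0.1358] jaw -3.82 ft [ 0.2  -0.45 -0.38] grip 0.799
shift [-0.0025  0.0022  0.0828]
turn [-0.    0.02  0.28]
```

View pics/s9.png

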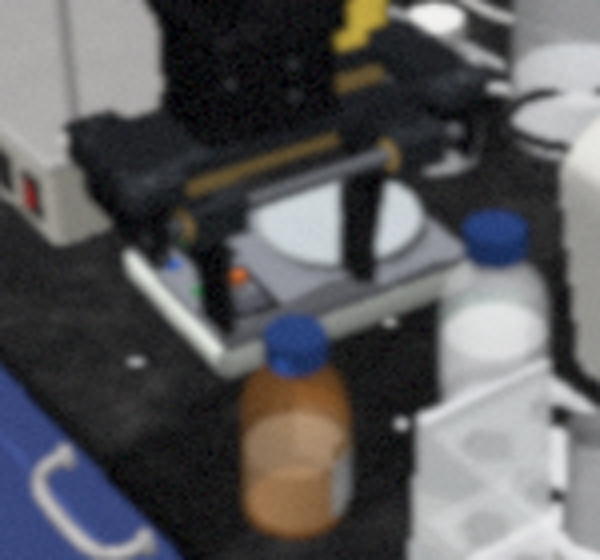

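Request:
{"method": "play_rows", "body": {"series": [100,-0.0025,0.002,0,0,0,0,100,-0.0025,0.002,0.02,0,0,0,100,-0.0025,0.002,0.04,0,0,0,100,-0.0025,0.002,0.06,0,0,0,100,-0.0025,0.002,0.074,0,0,0,100,-0.0025,0.002,0.08,0,0,0,100,-0.0025,0.002,0.082,0,0,0,100,-0.0025,0.002,0.082,0,0,0]}}

```text
time: 6.65
position: [0.4609, -0.0136, 0.054]
tool_rot: [2.296, 2.144, -0.0]
ft_force: [0.4, -0.4, 0.0]
grip_width: 0.999
```

```bash
python3 -c "
from h import *
delta([.4615,-.0125,.053],-4.1)"; python3 look.py side 235 150 150 140 4 s10
```

```text
t 6.65 pos [ 0.4609 -0.0136  0.054 ] jaw -3.93 ft [ 0.44 -0.44  0.  ] grip 0.999
shift [0.0012 0.0005 0.001 ]
turn [-0.01  0.02  0.17]
```

View pics/s10.png

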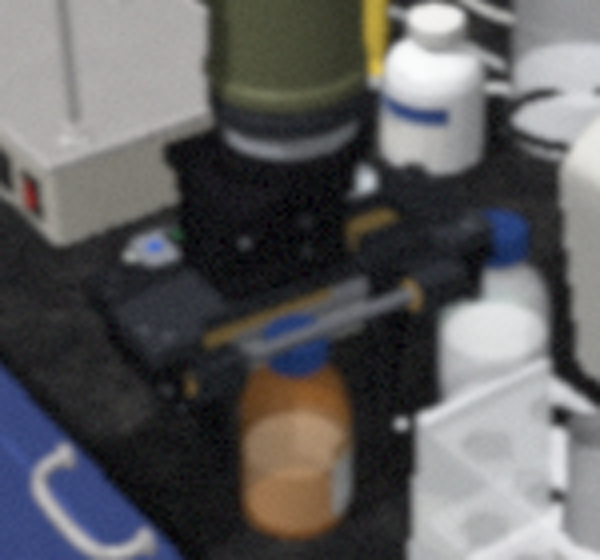

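The gripper straddles the amber bottle with no contact, and the clear bottle (cap at (505,235)) is unmoved. Closing.

Request:
{"method": "play_rows", "body": {"series": [50,0,0,0,0,0,0,50,0,0,0,0,0,0,50,0,0,0,0,0,0,50,0,0,0,0,0,0,40,0,0,0,0,0,0,40,0,0,0,0,0,0,40,0,0,0,0,0,0], "force": 25}}

```text
time: 7.28
position: [0.4606, -0.0135, 0.0541]
tool_rot: [-2.296, -2.144, -0.0]
ft_force: [-0.9, 0.1, 0.8]
grip_width: 0.621
```

```bash
python3 -c "
from h import *
delta([.4615,-.0125,.053],-4.1)"
```

```text
t 7.28 pos [ 0.4606 -0.0135  0.0541] jaw -3.93 ft [-0.92  0.11  0.84] grip 0.621
shift [0.001  0.0009 0.0011]
turn [-0.02 -0.02  0.17]
```

Request:
{"method": "play_rows", "body": {"series": [40,0,0,-0.005,0,0,0,40,0,0,-0.015,0,0,0,40,0,0,-0.03,0,0,0,40,0,0,-0.05,0,0,0,40,0,0,-0.07,0,0,0,40,0,0,-0.08,0,0,0,40,0,0,-0.08,0,0,0,40,0,0,-0.08,0,0,0]}}

```text
time: 7.95
position: [0.4608, -0.0135, 0.1341]
tool_rot: [2.296, 2.144, 0.002]
ft_force: [0.4, -0.1, -3.9]
grip_width: 0.622
```

```bash
python3 -c "
from h import *
delta([.604,.150,.134],-4.1)"; python3 look.py side 235 120 150 140 4 s11;python3 look.py top 280 165 140 110 5 t11
```

```text
t 7.95 pos [ 0.4608 -0.0135  0.1341] jaw -3.93 ft [ 0.36 -0.13 -3.88] grip 0.622
shift [0.1729 0.1316 0.0003]
turn [ 0.05 -0.03  0.17]
```

View pics/s11.png

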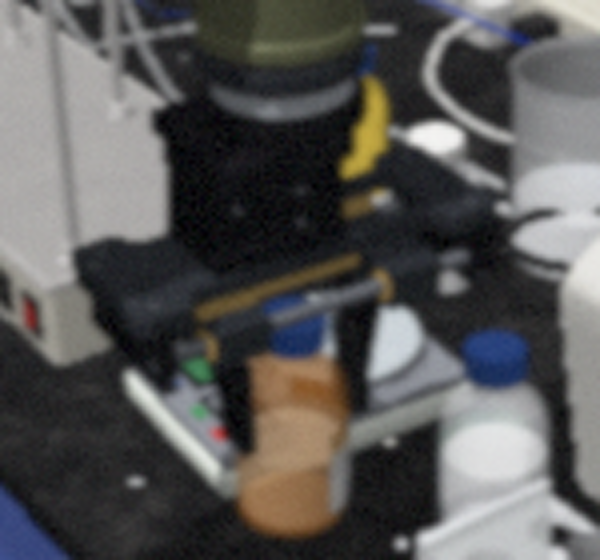

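View pics/t11.png

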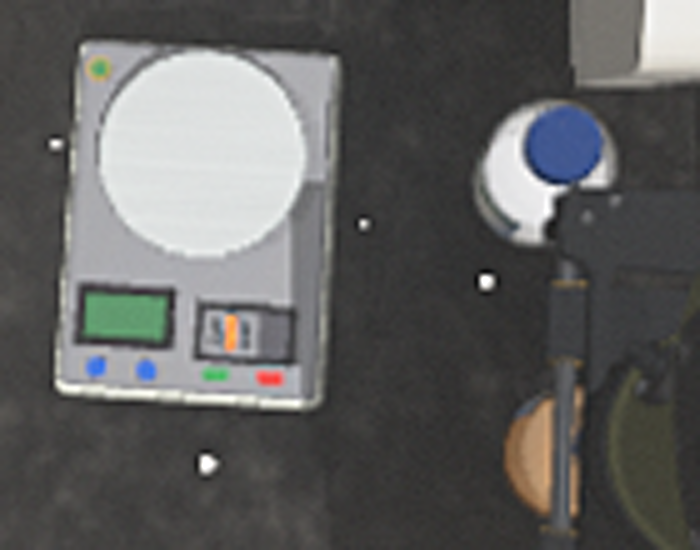

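The bottle is held (3.9 N weight) with the switch on (ridge at green mark, (231,332)). Carry it over the pan.

Request:
{"method": "play_rows", "body": {"series": [40,0.01,0.0076,0,0,0,0,40,0.03,0.023,0,0,0,0,40,0.055,0.042,0,0,0,0,40,0.08,0.061,0,0,0,0,40,0.105,0.08,0,0,0,0,40,0.13,0.099,0,0,0,0,40,0.15,0.115,0,0,0,0,40,0.165,0.126,0,0,0,0,40,0.173,0.132,0,0,0,0,40,0.173,0.132,0,0,0,0]}}

```text
time: 8.88
position: [0.6045, 0.153, 0.1321]
tool_rot: [-2.292, -2.147, 0.002]
ft_force: [-0.9, 0.1, -3.0]
grip_width: 0.621
```

Request:
{"method": "play_rows", "body": {"series": [40,0,0,0.005,0,0,0,40,0,0,0.015,0,0,0,40,0,0,0.025,0,0,0,40,0,0,0.028,0,0,0,40,0,0,0.028,0,0,0]}}

```text
time: 9.3
position: [0.6026, 0.1489, 0.1042]
tool_rot: [-2.296, -2.142, 0.005]
ft_force: [0.1, -0.1, -3.7]
grip_width: 0.619
```

```bash
python3 -c "
from h import *
delta([.604,.150,.098],-4.1)"; python3 look.py side 235 120 150 140 4 s12;python3 look.py top 280 165 140 110 5 t12
```

```text
t 9.3 pos [0.6026 0.1489 0.1042] jaw -3.99 ft [ 0.08 -0.1  -3.74] grip 0.619
shift [0.0012 0.0013 0.0062]
turn [-0.18  0.07  0.11]
```

View pics/s12.png

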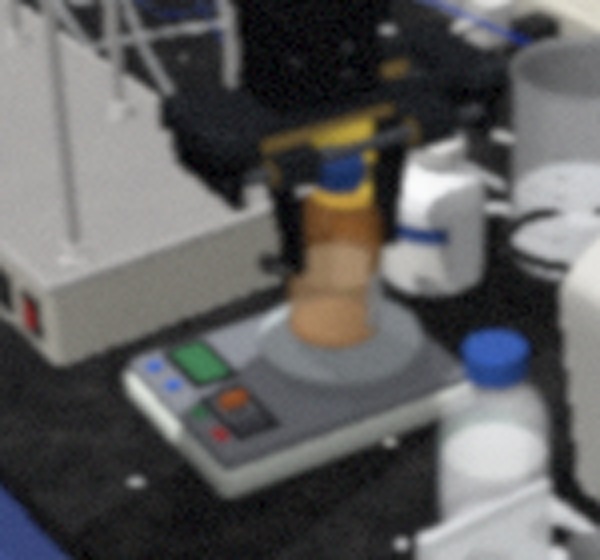

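View pics/t12.png

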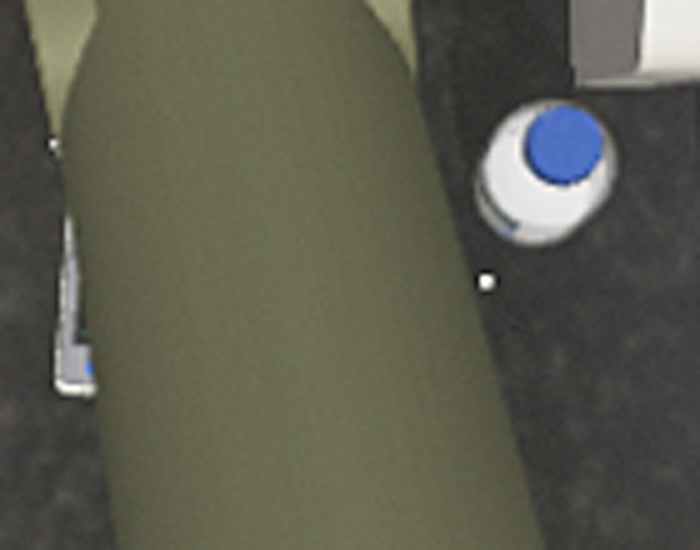

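Bottle upright about 6 mm above the pan, within a few mm of centre (bottle u 332, pan u 341). I lower slowly.

Request:
{"method": "play_rows", "body": {"series": [40,0.0005,0.0015,0.001,0,0,0,40,0.0005,0.0015,0.002,0,0,0,40,0.0005,0.0015,0.003,0,0,0,40,0.0005,0.0015,0.004,0,0,0,40,0.0005,0.0015,0.005,0,0,0,40,0.0005,0.0015,0.0055,0,0,0,40,0.0005,0.0015,0.0055,0,0,0]}}

```text
time: 9.98
position: [0.6057, 0.1504, 0.1003]
tool_rot: [-2.296, -2.144, 0.0]
ft_force: [0.5, 0.3, -3.0]
grip_width: 0.623
```

Request:
{"method": "play_rows", "body": {"series": [40,0,0,0.0005,0,0,0,40,0,0,0.001,0,0,0,40,0,0,0.001,0,0,0]}}

```text
time: 10.23
position: [0.6057, 0.1504, 0.0994]
tool_rot: [-2.296, -2.144, -0.0]
ft_force: [-0.1, 0.4, -2.9]
grip_width: 0.623
```

Request:
{"method": "play_rows", "body": {"series": [40,0,0,0.0005,0,0,0,40,0,0,0.001,0,0,0,40,0,0,0.001,0,0,0]}}

```text
time: 10.48
position: [0.6058, 0.1503, 0.0984]
tool_rot: [-2.296, -2.144, 0.0]
ft_force: [0.2, -0.9, -3.2]
grip_width: 0.619
```

```bash
python3 -c "
from h import *
delta([.604,.150,.098],-4.1)"; python3 look.py side 265 140 110 90 6 s13
```

```text
t 10.48 pos [0.6058 0.1503 0.0984] jaw -3.93 ft [ 0.23 -0.95 -3.17] grip 0.619
shift [-0.0005 -0.0017  0.0004]
turn [-0.   -0.    0.17]
```

View pics/s13.png

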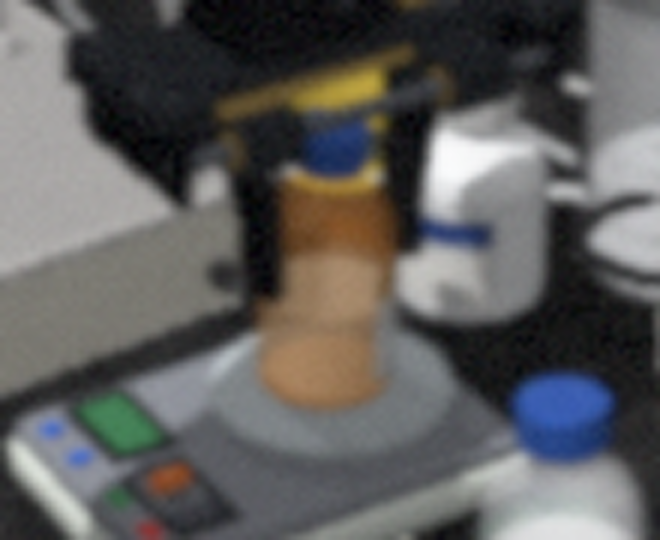

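```bash
python3 -c "
from h import *
S=pickle.load(open('pics/s13.pkl','rb'))
a=np.linspace(0,6.28,200)
for c in [(.6058,.1503),(.604,.148)]:
  for r,z in((.05,.044),(.028,.045)):
    P=np.array([proj(S,[c[0]+r*np.cos(t),c[1]+r*np.sin(t),z]) for t in a]);P=(P-[265,140])*6+2.5
    print(c,r,P.min(0).round(),P.max(0).round())
print(6*np.array(proj(S,[.6158,.1503,.044]))-6*np.array(proj(S,[.6058,.1503,.044])),6*np.array(proj(S,[.6058,.1603,.044]))-6*np.array(proj(S,[.6058,.1503,.044])))
"
```

```text
(0.6058, 0.1503) 0.05 [211. 314.] [457. 449.]
(0.6058, 0.1503) 0.028 [265. 340.] [403. 415.]
(0.604, 0.148) 0.05 [211. 318.] [457. 453.]
(0.604, 0.148) 0.028 [265. 344.] [403. 419.]
[19.83993746 -8.12132379] [-14.28688753 -10.56446867]
```

Request:
{"method": "play_rows", "body": {"series": [40,-0.001,0,0,0,0,0,40,-0.002,0,0.0005,0,0,0,40,-0.002,0,0.001,0,0,0,40,-0.002,0,0.001,0,0,0]}}

```text
time: 10.87
position: [0.6058, 0.1486, 0.0982]
tool_rot: [-2.296, -2.144, -0.001]
ft_force: [-2.6, -0.3, 0.3]
grip_width: 0.622
```

Request:
{"method": "play_rows", "body": {"series": [40,0,0,0.0005,0,0,0,40,0,0,0.001,0,0,0,40,0,0,0.001,0,0,0]}}

```text
time: 11.12
position: [0.6058, 0.1487, 0.0981]
tool_rot: [-2.296, -2.144, -0.002]
ft_force: [-3.2, 0.3, 7.4]
grip_width: 0.621
```

Contact at z 0.098, about 11 N. Ease up 1 mm, then open.

Request:
{"method": "play_rows", "body": {"series": [40,0,0,-0.0012,0,0,0,40,0,0,-0.0012,0,0,0,68,0,0,-0.0012,0,0,0,75,0,0,-0.0012,0,0,0,82,0,0,-0.0012,0,0,0,90,0,0,-0.0012,0,0,0,100,0,0,-0.0012,0,0,0,100,0,0,-0.0012,0,0,0,100,0,0,-0.0012,0,0,0]}}

```text
time: 11.87
position: [0.6057, 0.1483, 0.0977]
tool_rot: [2.296, 2.144, 0.0]
ft_force: [0.2, -0.6, -0.0]
grip_width: 0.978
```

```bash
python3 -c "
from h import *
delta([.604,.150,.098],-4.1)"; python3 look.py side 265 140 110 90 6 s14
```

```text
t 11.87 pos [0.6057 0.1483 0.0977] jaw -3.94 ft [ 0.25 -0.59 -0.05] grip 0.978
shift [ 0.0015 -0.0018 -0.0003]
turn [ 0.01 -0.    0.16]
```

View pics/s14.png

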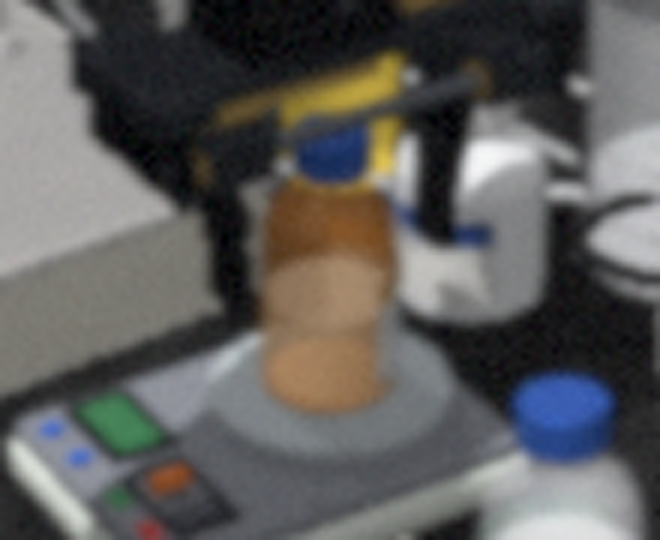

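Released, and the bottle stands upright. Lift straight off, then clear the view.

Request:
{"method": "play_rows", "body": {"series": [100,0,0,-0.01,0,0,0,100,0,0,-0.03,0,0,0,100,0,0,-0.055,0,0,0,100,0,0,-0.08,0,0,0,100,0,0,-0.1,0,0,0,100,0,0,-0.1,0,0,0,100,-0.03,-0.03,-0.1,0,0,0,100,-0.06,-0.06,-0.1,0,0,0,100,-0.09,-0.09,-0.1,0,0,0,100,-0.12,-0.12,-0.1,0,0,0]}}

```text
time: 12.75
position: [0.4784, 0.0377, 0.1973]
tool_rot: [-2.296, -2.144, 0.001]
ft_force: [0.9, -0.6, 0.8]
grip_width: 1.002
```

Request:
{"method": "play_rows", "body": {"series": [100,-0.03,-0.02,0,0,0,0,100,-0.06,-0.03,0,0,0,0,100,-0.06,-0.03,0,0,0,0,100,-0.06,-0.03,0,0,0,0]}}

```text
time: 13.08
position: [0.4455, -0.0203, 0.1982]
tool_rot: [-2.3, -2.14, -0.004]
ft_force: [0.6, 0.3, 0.0]
grip_width: 1.0
```

```bash
python3 -c "
from h import *
delta([.604,.150,.098],-4.1)"; python3 look.py side 265 140 110 90 6 s15;python3 look.py top 280 165 140 110 5 t15
```

```text
t 13.08 pos [ 0.4455 -0.0203  0.1982] jaw -4.14 ft [0.63 0.26 0.02] grip 1.0
shift [0.1811 0.1457 0.1008]
turn [ 0.07 -0.11 -0.04]
```

View pics/s15.png

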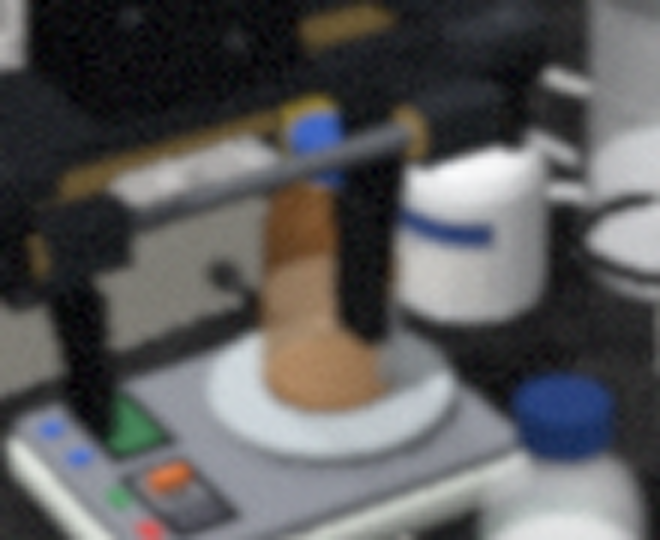

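View pics/t15.png

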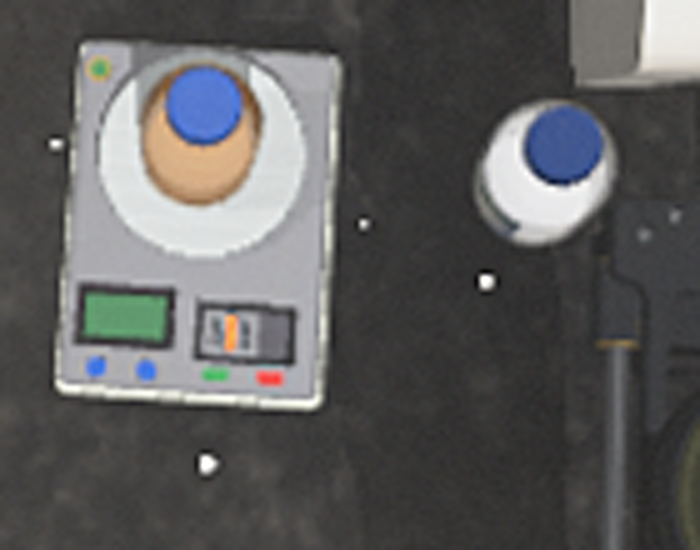

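```bash
python3 -c "
from h import *
T=pickle.load(open('pics/t15.pkl','rb'))
a=ray(T,*crop(204.5,104.5,280,165,5),.162);b=ray(T,*crop(202.5,154,280,165,5),.044);print(a,b,(a-b)[:2], ray(T,*crop(564,144.5,280,165,5),.125))
from bench import *
s=get_state();print(s['qd'].round(3),s['grip_width'])
"
```

```text
[0.60658779 0.14938722 0.162     ] [0.60531319 0.15198907 0.044     ] [ 0.0012746  -0.00260185] [ 0.59421814 -0.00588783  0.125     ]
[-0.008  0.019 -0.013 -0.009  0.002  0.002  0.   ] 0.9996305406163076
```

Bottle about 3 mm off the pan centre, switch on, clear bottle unmoved (0.594, −0.006). I hand in.

```bash
python3 -c "
from bench import *
print(close_job())"
```

```text
the job is handed in; nothing more can be done
None
```

I slid the switch to on while the pan was empty, then set the amber bottle with the blue cap on the weighing pan and let go. I handed the job in at about 13 s of the 48 s; no verdict is reported.

- **Switch:** I pushed it with the closed fingertips to the hard stop. That took up to 22 N, more than the 5 to 7 N stated for the detent. At 14 N the ridge had hardly moved, because the fingertip was also pressing down on it, so I raised it 1 mm and it slid across. In the last pictures the ridge stands at the green mark.
- **Bottle:** It touched the pan with about 11 N and stands upright. The last top picture puts the cap about 3 mm from the pan's centre. That is well within the allowed 15 mm, though the two cameras differed by about 5 mm when I first measured the pan's position.
- **Clear bottle:** It measured (0.594, −0.006) at the end against (0.594, −0.007) at the start, so it has not moved beyond measuring error.
- **Robot:** It was open, clear and touching nothing, with the force reading near zero. The joints were almost at rest, at most 0.02 rad/s.

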